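Edge a gel plate off the drying warmer and rack it

TASK

The white ceramic gel plate lying flat at the back of the warmer is dry: put it away in the drying rack. It is too wide to grasp as it lies, so press on it with light fingertip pressure and slide it flat over the warmer's open front edge until it overhangs enough to pinch by its faces, then lift it clear and lower it gently, standing on edge, fully down into a free slot between the two plates already in the rack. The plate is brittle and the warmer's coating scratches, so don't press hard, knock or drop it, and leave everything else where it is.

Things in the scene. Friction and masses are not known exactly. Their poses are not given: they have to be found in the camera images.
- plate: The plate to put away: square white ceramic plate 100 x 100 x 5 mm, about 190 g, lying flat on the warmer, edges about parallel to the warmer's, its rear edge 2 to 5 mm in front of the rear lip (no room for a finger behind it). Origin: centre of its underside; z is the normal of its upper face, x and y run along its edges (x from the warmer's front to its back, as it lies).
- plate_top (a point): Centre of the plate's upper face, 5 mm above its origin. It cracks if knocked or pressed with over 25 N, even for a moment, on warmer or rack: touch down at 10 mm/s or less. Friction on the warmer about 0.4, of fingertips on it about 0.8: under some 5 N of pressure the fingers slip over it; over 15 N while it slides scores the warmer's coating; 8 to 11 N is right.
- warmer: Flat-topped plate warmer, a fixed white box 160 mm deep (x) x 280 mm wide (y), with a smooth, level black top 85 mm above its foot. Origin: centre of its underside; x points from its open front, which faces the robot more or less, to its back. Along the back and both sides runs a black lip 7 mm high and 8 mm thick (inner faces at x = +72 mm and y = +-132 mm).
- front_edge (a point): Middle of the front edge of the warmer's top (warmer x = -80 mm, z = 85 mm), axes as the warmer's. This edge has no lip and a sheer face below it with room for a finger under the overhang; the plate falls off if its centre passes this edge.
- rack: Grey drying rack, fixed; base 200 mm (x) x 130 mm (y), upper face at z = 14 mm. Two rows (y = +-30 mm) of eight round pegs, 24 mm apart in x (-84 to +84 mm), 15 mm thick up to 22 mm above the base, tapering to 6 mm at 34 mm. So seven slots 9 mm wide, at x = -72, -48, -24, 0, 24, 48, 72 mm; the end ones are taken. A plate stands in a slot with its faces to +-x. Origin: centre of underside.
- middle_slot (a point): Centre of the rack's middle slot (rack x = 0, y = 0), free, on the base's upper face where a plate's lower edge comes to stand; axes as the rack's, so the plate's lower edge runs along y.
- stored_near: White ceramic plate like the other, standing loose on edge in the rack's slot at x = -72 mm. Origin: centre of its lower edge, z up, 100 mm high; faces to +-x.
- stored_far: The same, in the rack's slot at x = +72 mm.
- dish: Lidded clear petri dish, 57 mm diameter, 15 mm high, loose on the warmer beside the plate. Origin: centre of its underside. To be left alone.
- vial: Small amber vial with white cap, 26 mm diameter, 61 mm high, standing on the table. Origin: centre of its underside. To be left alone.
- pipette_two: White hand pipette lying on the table, 270 mm long along its x, 30 mm high. To be left alone.
- tube_block: Black block of small tubes with white caps, 60 x 100 x 40 mm, on the table. Origin: centre of its underside. To be left alone.
There are look-alikes about, which are no part of the job. What is shaped like the plate but green is not meant.

How it is judged:
By the outcome, as a careful person would: the job done as asked, in the order asked, and still so for the second after the job is handed in, with the robot touching nothing.
It also fails if it takes over 72 s, if anything falls off the work surface, if the arm or the gripper's body presses on something with over 40 N, if the wrist force passes 120 N, or if a joint passes its speed limit or range.

ROBOT

A 6-joint arm with a two-finger parallel gripper is mounted at the origin on the work surface. World frame = base frame: x ahead of the robot, y to its left, z up, the work surface at z = 0. Lengths are in m, angles in degrees, forces in N, time in s.
With the tool pointing down it reaches from about 0.35 to 0.975 m from the base axis. Payload 17.4 kg.
Tool frame: the origin (TCP) lies on the centre line of the jaws, within the pads' length; the fingertips stand 8 mm ahead of it and the grasp point (between the pads) lies 11 mm behind it; z points along the fingers, x is the direction in which the jaws open and shut, and the axes are right-handed (so a half turn about z gives the same grasp; the last joint's range is limited). The gripper opens to 85 mm and grips with 20 to 120 N. Pads are 22 mm wide; open, the fingers measure 114 mm over their backs; the gripper's body (76 mm by 85 mm) begins 54 mm behind the grasp point. The pads swing forward as they close: fully open they stand 13 mm farther back than shut.
Start: joints at [66.131, 6.646, 82.598, -0, 90.757, -2.166], TCP at [0.25, 0.627, 0.239] pointing down, gripper open.
Joint ranges: [-162.19, 162.19], [-47.58, 125.68], [4.15, 143.07], [-65.23, 245.23], [0.69, 171.88], [-170.13, 170.13]. Speed limits (degrees/s): [108.29, 108.29, 127.2, 180, 180, 180].

INTERFACE

Orientations are given as a 3x3 rotation matrix whose columns are the frame's x, y, z axes.
In Python, from plant import env, command_gripper, solver, vision gives the robot as it stands. The module is installed in compiled form; this text tells all that it offers. Calls block until the motion is done:
- env.goto(position, orientation): joint-space move of the TCP to a pose.
- env.movel(position, rotation=None, rate=0.15): straight line of the TCP; rotation=None keeps the orientation; rate is the mean speed in m/s.
- env.move_joints(angles): joint-space move.
- command_gripper(opening, grip_force=None): finger opening in m; grip_force is the grip in N (None keeps the last); returns when the fingers have stopped.
- env.hold(seconds).
- solver.inverse_kinematics(position, orientation): joint angles nearest the present ones, or None.
- env.read_state(): the state.
- vision.read_camera(name): name is "side" or "top"; returns the picture (480x640x3 uint8, red, green, blue); there is no depth.
- vision.camera_model(name): a dict with "camera_matrix" (3x3 intrinsics, pixels), "world_from_camera" (4x4, takes a point from camera to world coordinates). Camera axes: x right, y down, z forward; pixel columns grow to the right and rows downward; lengths in m; the calibration is good to about 2 mm. A picture is of the moment at which its call begins. camera_model takes no time and is no camera call.
A pose or a line that the arm cannot do raises env.Unreachable and nothing moves.
- env.close_job(): hands the job in, once; it reports no verdict.
The state is a dict: "t": time; "q": joint angles; "qd": joint speeds; "joint_efforts": joint torques, N m; "tool_pos": TCP position; "orientation": TCP orientation; "wrist_force": force on the tool from outside, world axes, zero at the start; "ft_torque": the same for the moment, N m; "width": finger opening in m.
Only numpy, scipy, OpenCV 4.12 (cv2) and the standard library are available. Lean on these libraries where they do the work, as an engineer would, in place of code of your own. Each camera call takes 0.05 s, during which the arm holds its last target. There are 200 camera calls.

## Working session

There is one attempt and no reset: what is moved stays moved. The work goes in short steps, each a Python script; the robot and the scene stay as the last script left them, time stands still between calls to the robot, and variables do not carry over. Pictures are saved under pics/ and viewed, about 8 in all and at most 12, crops included, and the job is handed in when it is done.

```bash
mkdir -p pics
python3 - <<'E'
from plant import env, vision
import cv2
for n in("top","side"):
    cv2.imwrite(f"pics/{n}0.png",vision.read_camera(n)[:,:,::-1]); m=vision.camera_model(n); print(n,m["camera_matrix"],m["world_from_camera"])
s=env.read_state();print(s["t"],s["tool_pos"],s["orientation"],s["wrist_force"],s["width"])
E
```

```text
top [[455.27572893   0.         318.1326901 ]
 [  0.         455.27572893 250.49457992]
 [  0.           0.           1.        ]] [[-0.02337808 -0.99694371  0.07454335  0.37660125]
 [-0.99957755  0.02202159 -0.01896777  0.01354118]
 [ 0.01726824 -0.07495529 -0.99703737  0.94248164]
 [ 0.          0.          0.          1.        ]]
side [[531.27490493   0.         317.98542632]
 [  0.         531.27490493 241.95114695]
 [  0.           0.           1.        ]] [[ 0.73062128 -0.49985119  0.46512507  0.0272943 ]
 [-0.68253613 -0.55299423  0.47785125 -0.43475936]
 [ 0.01835696 -0.66659296 -0.74519584  0.77867112]
 [ 0.          0.          0.          1.        ]]
0.1 [0.24956573 0.62700843 0.23861612] [[ 3.69782268e-01  9.29118355e-01 -3.95367077e-04]
 [ 9.29117858e-01 -3.69782479e-01 -9.61164039e-04]
 [-1.03923497e-03 -1.19211937e-05 -9.99999460e-01]] [ 1.07459349  0.47445474 -0.36306957] 0.08565637189825757
```

View pics/top0.png

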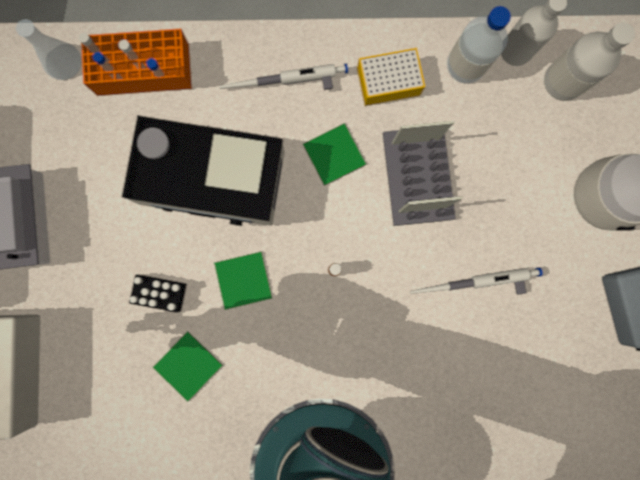

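View pics/side0.png

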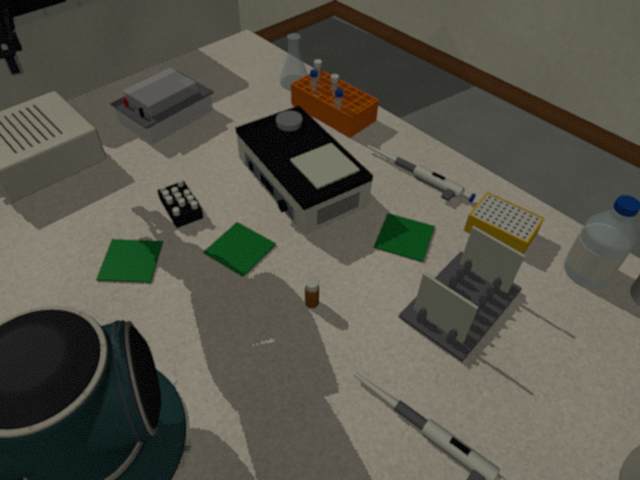

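The top picture shows the warmer at about (205,170), the plate at (236,163) and the dish at (153,143). The rack is at (420,175), with stored plates at its far end (420,133) and near end (430,205). I'll enlarge these to read corners.

Run:
```python
import cv2,numpy as np
t=cv2.imread("pics/top0.png");s=cv2.imread("pics/side0.png")
def crop(im,x,y,w,h,k,name):
    c=cv2.convertScaleAbs(cv2.resize(im[y:y+h,x:x+w],None,fx=k,fy=k,interpolation=cv2.INTER_CUBIC),alpha=1.3,beta=25)
    for i in range(0,w,20): cv2.line(c,(i*k,0),(i*k,6),(0,0,255),1);cv2.putText(c,str(x+i),(i*k,18),0,.4,(0,0,255),1)
    for i in range(0,h,20): cv2.line(c,(0,i*k),(6,i*k),(0,0,255),1);cv2.putText(c,str(y+i),(8,i*k+4),0,.4,(0,0,255),1)
    cv2.imwrite(name,c)
crop(t,120,110,170,120,4,"pics/tw.png")
crop(t,375,115,90,115,5,"pics/tr.png")
crop(s,390,220,145,145,4,"pics/sr.png")
```

```text
(no output)
```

View pics/tw.png

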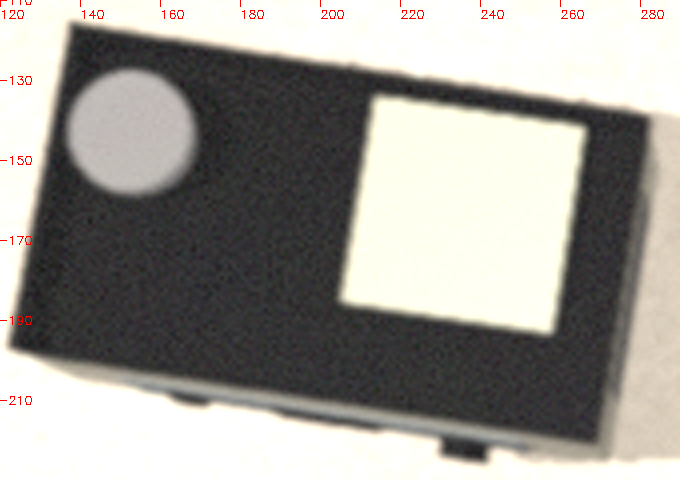

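View pics/tr.png

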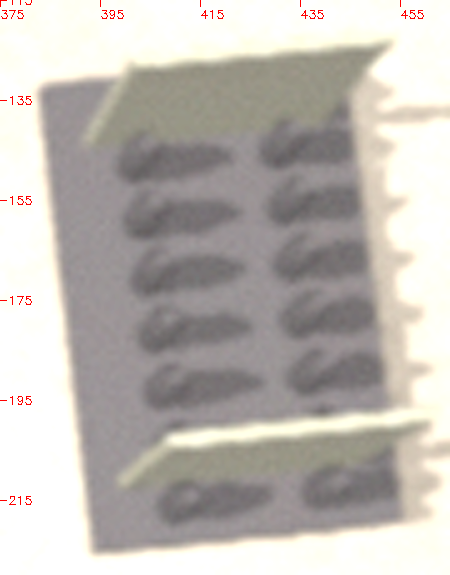

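View pics/sr.png

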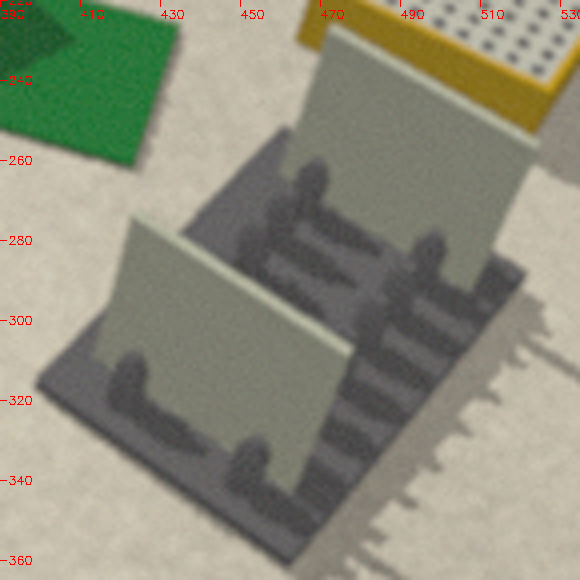

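The warmer and plate corners and the rack base and stored-plate edges are readable in the crops. The plate corners lie at about (213,133), (267,141), (258,193) and (205,185). Next is a pose fit.

```bash
cat > geo.py <<'E'
import numpy as np
from plant import vision
M={n:vision.camera_model(n) for n in("top","side")}
def proj(n,P):
    m=M[n];T=np.linalg.inv(m["world_from_camera"]);p=T[:3,:3]@np.asarray(P)+T[:3,3];p=m["camera_matrix"]@p;return p[:2]/p[2]
def ray(n,uv,z):
    m=M[n];W=m["world_from_camera"];d=W[:3,:3]@np.linalg.solve(m["camera_matrix"],[uv[0],uv[1],1]);o=W[:3,3];return o+d*(z-o[2])/d[2]
def place(p,q): c,s=np.cos(p[2]),np.sin(p[2]);return np.array([p[0]+c*q[0]-s*q[1],p[1]+s*q[0]+c*q[1],q[2]])
from scipy.optimize import least_squares
def fit(obs,x0):
    f=lambda p:np.concatenate([proj(n,place(p,q))-uv for n,uv,q in obs])
    r=least_squares(f,x0,loss="soft_l1");return r.x,r.fun
E
python3 - <<'E'
from geo import *
np.set_printoptions(precision=4,suppress=True)
t="top";s="side"
W=[(t,(138,115.5),(.08,.14,.092)),(t,(282.5,138.8),(.08,-.14,.092)),(t,(122,196.8),(-.08,.14,.092)),(t,(269.5,220.7),(-.08,-.14,.092))]
P=[(t,(213,133.5),(.05,.05,.09)),(t,(266.8,141.5),(.05,-.05,.09)),(t,(258.5,193.2),(-.05,-.05,.09)),(t,(205,185.5),(-.05,.05,.09))]
R=[(t,(383.4,132.4),(.1,.065,.014)),(t,(393.4,225.4),(-.1,.065,.014)),(t,(455.6,219),(-.1,-.065,.014)),
(s,(398.8,316.3),(-.1,.065,.014)),(s,(462,359.5),(-.1,-.065,.014)),(s,(521.8,288),(.1,-.065,.014)),(s,(461.3,251.3),(.1,.065,.014))]
for n,o,x0 in(("W",W,[.55,.2,-.1]),("P",P,[.55,.2,-.1]),("R",R,[.5,-.2,-.1])):
    x,r=fit(o,x0);print(n,x,np.degrees(x[2]),r.reshape(-1,2).tolist() if n=="R" else r); 
    for c in"ts":
        oo=[q for q in o if q[0][0]==c]
        if oo: print(c,fit(oo,x0)[0])
    if n=="W": w=x
    if n=="P":
        d=x[:2]-w[:2];c,sn=np.cos(w[2]),np.sin(w[2]);print("plate in warmer",c*d[0]+sn*d[1],-sn*d[0]+c*d[1])
    rr=x
for a in [(t,(408.6,202.6)),(t,(460.6,199.6)),(t,(401,128.6)),(t,(453.4,124)),(s,(423.3,273.8)),(s,(478.8,308)),(s,(473,227)),(s,(524.5,256.3))]:
    p=ray(*a,.114);d=p[:2]-rr[:2];c,sn=np.cos(rr[2]),np.sin(rr[2]);print(a,p,"in rack",c*d[0]+sn*d[1],-sn*d[0]+c*d[1])
E
```

```text
W [ 0.602   0.2111 -0.1809] -10.365833197690083 [-0.1896 -0.3126  0.6565 -0.2174 -0.1592  0.415  -0.1999  0.1051]
t [ 0.602   0.2111 -0.1809]
P [ 0.6098  0.1497 -0.1647] -9.437762927968311 [ 0.9228  0.5878 -0.9335  0.102  -0.544  -0.3887  0.5437 -0.2312]
t [ 0.6098  0.1497 -0.1647]
plate in warmer 0.018658913807542973 -0.05902873790602718
R [ 0.5977 -0.2174  0.078 ] 4.467087972643259 [[-0.7991584965637344, -0.7918141763537392], [0.025554787542034774, 0.7083135955098498], [0.13873568301266914, 0.9263157462488039], [-0.3922372145304962, -1.8402593430186585], [0.9524540767395706, 0.9163446709604273], [0.7297226440767872, 0.16729068945136305], [-0.31089469257943847, -0.5030239497438629]]
t [ 0.5985 -0.2179  0.0759]
s [ 0.5971 -0.2172  0.0787]
('top', (408.6, 202.6)) [ 0.5235 -0.1713  0.114 ] in rack -0.07039550871104115 0.05172642959028044
('top', (460.6, 199.6)) [ 0.5272 -0.2681  0.114 ] in rack -0.07429088705776561 -0.0450471738885653
('top', (401, 128.6)) [ 0.6635 -0.1624  0.114 ] in rack 0.06985536615097201 0.049689547851252264
('top', (453.4, 124)) [ 0.6706 -0.2612  0.114 ] in rack 0.06924453881573334 -0.04940336608252167
('side', (423.3, 273.8)) [ 0.5206 -0.1716  0.114 ] in rack -0.07333990919556627 0.051626896306505354
('side', (478.8, 308)) [ 0.5317 -0.2711  0.114 ] in rack -0.07003196490582 -0.04843515446869327
('side', (473, 227)) [ 0.6655 -0.1635  0.114 ] in rack 0.07178384669236215 0.04841637826232097
('side', (524.5, 256.3)) [ 0.674 -0.261  0.114] in rack 0.07265997685996317 -0.049476110766261315
```

```bash
cat >> geo.py <<'E'
WR=np.array([.602,.2111,-.1809]); RK=np.array([.598,-.2175,.0775])
def axes(x,z): x=np.array(x,float);z=np.array(z,float);return np.column_stack([x,np.cross(z,x),z])
wx=np.array([np.cos(WR[2]),np.sin(WR[2]),0]); rx=np.array([np.cos(RK[2]),np.sin(RK[2]),0]); up=np.array([0,0,1.])
E
python3 - <<'E'
from geo import *
from plant import solver,env
np.set_printoptions(precision=1,suppress=True)
A=[];b=[]
for r in(.4,.5,.6,.7,.8):
    for z in(.15,.3,.45):
        p=np.array([r*np.cos(1.154),r*np.sin(1.154),z])
        q=solver.inverse_kinematics(p,env.read_state()["orientation"])
        if q is None: continue
        a=np.radians(np.array(q)); s1=a[1];s2=a[1]+a[2]
        A+= [[1,0,np.sin(s1),np.sin(s2)],[0,1,np.cos(s1),np.cos(s2)]];b+=[r,z]
x,res,_,_=np.linalg.lstsq(np.array(A),np.array(b),rcond=None);print("a1,h-d,L2,L3",np.round(x,4),res)
pc=np.array([.6098,.1497])
for sg in(1,-1):
    D=axes(sg*wx,-up); print("press",sg,solver.inverse_kinematics([*pc,.12],D))
    H=axes(sg*up,wx)
    for dx in(-.11,-.15,-.2): print("pinch",sg,dx,solver.inverse_kinematics(place(WR,(dx,-.059,.0875)),H), solver.inverse_kinematics(place(WR,(dx,-.059,.2)),H))
    R=axes(sg*rx,-up); print("rack",sg,solver.inverse_kinematics([RK[0],RK[1],.09],R),solver.inverse_kinematics([RK[0],RK[1],.25],R))
E
```

```text
a1,h-d,L2,L3 [ 0.  -0.2  0.5  0.6] [0.]
press 1 [11.5  4.1 96.5 -0.  79.4 21.8]
pinch 1 -0.11 None None
pinch 1 -0.15 None None
pinch 1 -0.2 None None
rack 1 [-22.3   6.4  97.   -0.   76.6 -26.7] [-22.3   1.7  86.8  -0.   91.5 -26.7]
press -1 [  11.5    4.1   96.5   -0.    79.4 -158.2]
pinch -1 -0.11 None None
pinch -1 -0.15 None None
pinch -1 -0.2 None None
rack -1 [-22.3   6.4  97.   -0.   76.6 153.3] [-22.3   1.7  86.8  -0.   91.5 153.3]
```

Run:
```python
from geo import *
from plant import solver,env
np.set_printoptions(precision=1,suppress=True)
D=axes(wx,-up)
from scipy.spatial.transform import Rotation as Ro
# d from tilted pose
c=np.cos(.2);s=np.sin(.2);u=np.array([c,s,0]);l=np.array([-s,c,0])
z=np.array(-up)*np.cos(.5)+u*np.sin(.5);R=axes(l,z)
q=solver.inverse_kinematics(.6*u+.3*up,R);print("tilt",q)
for az in range(-110,111,10):
    a=WR[2]+np.radians(az);d=np.array([np.cos(a),np.sin(a),0])
    for sg in(1,-1):
        for zz in (.0875,.25):
            q=solver.inverse_kinematics(place(WR,(-.095,-.059,zz)),axes(sg*up,d))
            if q is not None: print(az,sg,zz,np.array(q))
```

```text
tilt [  8.3 -20.5 104.9   1.6  67.  -93.4]
-110 1 0.0875 [ 30.9  38.8  84.5 -44.9 137.1 143.8]
-110 1 0.25 [ 30.9  27.3  83.5 -57.1 145.1 128.3]
-110 -1 0.0875 [ 30.9  38.8  84.5 -44.9 137.1 -36.2]
-110 -1 0.25 [ 30.9  27.3  83.5 -57.1 145.1 -51.7]
-100 1 0.0875 [ 34.1  36.5  88.2 -51.5 132.  140. ]
-100 1 0.25 [ 34.1  24.6  87.2 -62.6 139.1 124.5]
-100 -1 0.0875 [ 34.1  36.5  88.2 -51.5 132.  -40. ]
-100 -1 0.25 [ 34.1  24.6  87.2 -62.6 139.1 -55.5]
-90 1 0.0875 [ 37.1  33.7  92.5 -57.2 126.5 137.3]
-90 -1 0.0875 [ 37.1  33.7  92.5 -57.2 126.5 -42.7]
-80 1 0.0875 [ 40.   30.6  97.3 -62.4 120.7 135.6]
-80 -1 0.0875 [ 40.   30.6  97.3 -62.4 120.7 -44.4]
60 1 0.0875 [ -12.6   -6.1  142.8  110.9   71.4 -140.2]
60 1 0.25 [ -12.6  -31.9  140.8   99.7   63.9 -111.1]
60 -1 0.0875 [-12.6  -6.1 142.8 110.9  71.4  39.8]
60 -1 0.25 [-12.6 -31.9 140.8  99.7  63.9  68.9]
70 1 0.0875 [ -15.6   -0.1  137.2  100.9   80.  -138.1]
70 1 0.25 [ -15.6  -23.2  135.5   95.7   76.4 -112.9]
70 -1 0.0875 [-15.6  -0.1 137.2 100.9  80.   41.9]
70 -1 0.25 [-15.6 -23.2 135.5  95.7  76.4  67.1]
80 1 0.0875 [ -16.8    5.5  131.2   92.6   87.5 -136.8]
80 1 0.25 [ -16.8  -15.2  129.7   91.5   86.7 -114.5]
80 -1 0.0875 [-16.8   5.5 131.2  92.6  87.5  43.2]
80 -1 0.25 [-16.8 -15.2 129.7  91.5  86.7  65.5]
90 1 0.0875 [ -16.6   10.7  125.1   85.5   94.4 -136. ]
90 1 0.25 [ -16.6   -8.   123.8   87.3   95.6 -115.9]
90 -1 0.0875 [-16.6  10.7 125.1  85.5  94.4  44. ]
90 -1 0.25 [-16.6  -8.  123.8  87.3  95.6  64.1]
100 1 0.0875 [ -15.5   15.5  119.    79.2  100.8 -135.6]
100 1 0.25 [ -15.5   -1.6  117.8   83.2  103.6 -117. ]
100 -1 0.0875 [-15.5  15.5 119.   79.2 100.8  44.4]
100 -1 0.25 [-15.5  -1.6 117.8  83.2 103.6  63. ]
110 1 0.0875 [ -13.8   19.9  113.1   73.5  106.9 -135.4]
110 1 0.25 [ -13.8    4.2  111.9   79.2  110.9 -118.1]
110 -1 0.0875 [-13.8  19.9 113.1  73.5 106.9  44.6]
110 -1 0.25 [-13.8   4.2 111.9  79.2 110.9  61.9]
```

Run:
```python
from geo import *
from plant import solver,env
np.set_printoptions(precision=3,suppress=True)
u=np.array([np.cos(.2),np.sin(.2),0]);l=np.array([-u[1],u[0],0])
A=[];b=[]
for th in(-.5,-.25,0,.25,.5):
  z=-up*np.cos(th)+u*np.sin(th)
  q=np.radians(solver.inverse_kinematics(.65*u+.3*up,axes(l,z)));
  s1,s2=q[1],q[1]+q[2];
  A+=[[1,0,np.sin(s1),np.sin(s2),z@u],[0,1,np.cos(s1),np.cos(s2),z[2]]];b+=[.65,.3]
for z0 in(.15,.45):
  q=np.radians(solver.inverse_kinematics([.7*u[0],.7*u[1],z0],axes(l,-up)));s1,s2=q[1],q[1]+q[2]
  A+=[[1,0,np.sin(s1),np.sin(s2),0],[0,1,np.cos(s1),np.cos(s2),-1]];b+=[.7,z0]
x,res,_,_=np.linalg.lstsq(np.array(A),np.array(b),rcond=None);print("a1 h L2 L3 d",x,res)
print("vial",ray("top",(335,268),.061),"tubes",ray("top",(157,293),.04),"greens",ray("top",(243,280),.0),ray("top",(335,153),.0))
for n,(uv) in {"dish":(153,143)}.items():
  p=ray("top",uv,.1);d=p[:2]-WR[:2];print(n,p,"in W",d@wx[:2],d@np.array([-wx[1],wx[0]]))
x=x
for az in(50,60,70,80,90,100,-80,-90,-100):
    a=WR[2]+np.radians(az);dd=np.array([np.cos(a),np.sin(a),0]);p=place(WR,(-.095,-.095 if az>0 else -.02,.0875));print(az,"wrist",p-x[4]*dd)
```

```text
a1 h L2 L3 d [0.008 0.054 0.463 0.62  0.281] [0.001]
vial [ 0.408 -0.035  0.061] tubes [0.367 0.314 0.04 ] greens [0.39  0.152 0.   ] [ 0.653 -0.045  0.   ]
dish [0.649 0.303 0.1  ] in W 0.029514230898828125 0.0986109186902292
50 wrist [ 0.275 -0.045  0.087]
60 wrist [ 0.309 -0.08   0.087]
70 wrist [ 0.349 -0.108  0.087]
80 wrist [ 0.394 -0.129  0.087]
90 wrist [ 0.441 -0.142  0.087]
100 wrist [ 0.49  -0.147  0.087]
-80 wrist [0.507 0.49  0.087]
-90 wrist [0.556 0.485 0.087]
-100 wrist [0.603 0.472 0.087]
```

```bash
cat >> geo.py <<'E'
def hor(az,sg=1): # tool horizontal, heading az deg in warmer frame
    a=WR[2]+np.radians(az);return axes(sg*up,[np.cos(a),np.sin(a),0])
PC=np.array([-.066,.03])  # target plate centre in warmer
def standR(az,sg,k): # tool orientation when plate stands, its left edge (+y) down, plate z along k*rack x
    py=-up;pz=k*rx;px=np.cross(py,pz);Pl=np.column_stack([px,py,pz]);a=WR[2]
    P0=np.column_stack([wx,np.cross(up,wx),up]);return Pl@P0.T@hor(az,sg),Pl
E
python3 - <<'E'
from geo import *
from plant import solver
np.set_printoptions(precision=1,suppress=True,linewidth=150)
for az in(60,62,64,66,68,70):
    for g in(-.06,-.005):
        print(az,g,[ (np.array(q) if (q:=solver.inverse_kinematics(place(WR,(-.102,g,z))-0.011*0,hor(az,-1))) is not None else None) for z in(.0875,.2)])
for az in(64,68):
  for sg in(1,-1):
    for k in(1,-1):
      R,Pl=standR(az,sg,k)
      for z in(.1,.3):
        off=Pl@np.array([-.036,-.035,.0025]); p=np.array([RK[0],RK[1],0])+off; p[2]=z
        q=solver.inverse_kinematics(p,R);print("rack",az,sg,k,z,None if q is None else np.array(q),R[:,2])
for uv in((40,165),(38,268)): print(ray("top",uv,0),ray("top",uv,.1))
E
```

```text
60 -0.06 [None, None]
60 -0.005 [array([ -2.8,  -6.1, 142.8, 119.2,  65.3,  36.8]), array([ -2.8, -25.8, 142.5, 109.1,  57. ,  57.6])]
62 -0.06 [array([-13.6,  -5.9, 142.6, 108.5,  73.3,  40.5]), array([-13.6, -25.5, 142.3, 101.7,  68.1,  60.9])]
62 -0.005 [array([ -3.8,  -5. , 141.8, 116.6,  67.2,  37.7]), array([ -3.8, -24.3, 141.6, 107.5,  59.8,  58. ])]
64 -0.06 [array([-14.3,  -4.6, 141.5, 106.5,  75.1,  41. ]), array([-14.3, -23.7, 141.2, 100.6,  70.6,  60.7])]
64 -0.005 [array([ -4.8,  -3.9, 140.8, 114.2,  69. ,  38.5]), array([ -4.8, -22.8, 140.6, 106. ,  62.4,  58.2])]
66 -0.06 [array([-14.9,  -3.4, 140.4, 104.5,  76.9,  41.4]), array([-14.9, -22. , 140.1,  99.4,  72.9,  60.5])]
66 -0.005 [array([ -5.6,  -2.8, 139.8, 111.9,  70.9,  39.3]), array([ -5.6, -21.2, 139.6, 104.6,  65. ,  58.4])]
68 -0.06 [array([-15.4,  -2.2, 139.2, 102.6,  78.6,  41.7]), array([-15.4, -20.3, 139. ,  98.3,  75.2,  60.3])]
68 -0.005 [array([ -6.4,  -1.7, 138.8, 109.6,  72.6,  39.9]), array([ -6.4, -19.7, 138.5, 103.2,  67.4,  58.5])]
70 -0.06 [array([-15.9,  -1. , 138. , 100.7,  80.2,  42. ]), arra
[... 601 characters left out ...]
93.  -40.2] [-0.   0.4 -0.9]
rack 64 -1 -1 0.3 [-33.8  11.3  74.5  21.4 109.7 -33.7] [-0.   0.4 -0.9]
rack 68 1 1 0.1 [ -9.8   1.8 102.9 -22.6  71.1  -7.7] [ 0.  -0.4 -0.9]
rack 68 1 1 0.3 [ -9.8  -3.8  89.6 -21.3  88.7 -14.8] [ 0.  -0.4 -0.9]
rack 68 1 -1 0.1 [-32.7  15.   88.2  17.4  90.5 140.9] [-0.   0.4 -0.9]
rack 68 1 -1 0.3 [-32.7   9.9  75.3  18.3 107.6 146.5] [-0.   0.4 -0.9]
rack 68 -1 1 0.1 None [ 0.  -0.4 -0.9]
rack 68 -1 1 0.3 [ -9.8  -3.8  89.6 -21.3  88.7 165.2] [ 0.  -0.4 -0.9]
rack 68 -1 -1 0.1 [-32.7  15.   88.2  17.4  90.5 -39.1] [-0.   0.4 -0.9]
rack 68 -1 -1 0.3 [-32.7   9.9  75.3  18.3 107.6 -33.5] [-0.   0.4 -0.9]
[0.6 0.6 0. ] [0.6 0.5 0.1]
[0.4 0.6 0. ] [0.4 0.5 0.1]
```

```bash
cat >> geo.py <<'E'
from plant import env
def fz(n=4,dt=.01):
    v=[]
    for _ in range(n): v.append(env.read_state()["wrist_force"]); env.hold(dt)
    return np.mean(v,0)
E
python3 - <<'E'
from geo import *
from plant import command_gripper
import json
np.set_printoptions(precision=2,suppress=True)
D=axes(wx,-up)
p=place(WR,(.0187+.008,-.059,0))
command_gripper(0.0,20)
env.goto([p[0],p[1],.16],D); env.movel([p[0],p[1],.106],rate=.05)
env.hold(.3); b=fz(15); print("bias",b,env.read_state()["tool_pos"],env.read_state()["width"])
z=.106;f=0
while z>.088 and f<8.5:
    z-=.0004 if f<1.5 else .0001
    env.movel([p[0],p[1],z],rate=.008); f=(fz()-b)[2]
    if f>1: print(round(z*1e3,2),round(f,2),env.read_state()["tool_pos"][2])
s=env.read_state();print(s["t"],z,f)
json.dump(dict(z=z,b=b.tolist(),p=p.tolist()),open("st.json","w"))
E
```

```text
bias [-0.06  0.04 -0.21] [0.62 0.15 0.11] -0.0002370288439392276
98.0 1.3 0.09808973787948191
97.6 5.13 0.09802619728909423
97.5 6.26 0.09803751478166671
97.4 6.9 0.09802568520151914
97.3 7.88 0.09804007516167379
97.2 8.56 0.09801984613926795
11.7917 0.09720000000000004 8.5608095566061
```

Run:
```python
from geo import *
import json,cv2
np.set_printoptions(precision=2,suppress=True)
st=json.load(open("st.json"));b=np.array(st["b"]);z=st["z"]
P=np.array([[.0187,-.059],[-.045,-.045],[-.066,.03]])+[.008,0]
log=[]
for a,c in zip(P[:-1],P[1:]):
    n=int(np.ceil(np.linalg.norm(c-a)/.0025))
    for i in range(1,n+1):
        q=a+(c-a)*i/n; w=place(WR,(q[0],q[1],z))
        env.movel(w,rate=.025); F=fz(3)-b; f=F[2]; log.append((f,np.hypot(*F[:2])))
        if f>13.5 or f<5.5: print("warn",q,F)
        z-=np.clip((9.3-f)*.00006,-.0003,.0003)
log=np.array(log);print(log[::4].T,log.min(0),log.max(0),z)
s=env.read_state();print(s["t"],s["tool_pos"])
q=P[-1];w=place(WR,(q[0],q[1],z));w[2]=.106;env.movel(w,rate=.02);w[2]=.25;env.movel(w,rate=.1);
g=place(WR,(-.102,-.05,.30));env.goto(g,hor(65,-1))
s=env.read_state();print(s["t"],s["tool_pos"],s["q"])
for n in("top","side"):cv2.imwrite(f"pics/{n}1.png",vision.read_camera(n)[:,:,::-1])
```

```text
[[ 7.1   8.21  9.27  9.54  8.86  9.43  9.76 10.5   9.91  9.13  9.78  9.37
   9.21  9.13 10.  ]
 [ 0.61  3.54  3.27  3.79  4.21  3.42  3.35  4.57  3.9   3.87  3.68  4.15
   4.22  3.78  3.5 ]] [7.1  0.61] [10.5   4.64] 0.09689330073552367
28.0167 [0.55 0.25 0.1 ]
31.6833 [0.49 0.18 0.3 ] [-12.88 -33.32 136.55  95.35  68.2   75.66]
```

View pics/top1.png

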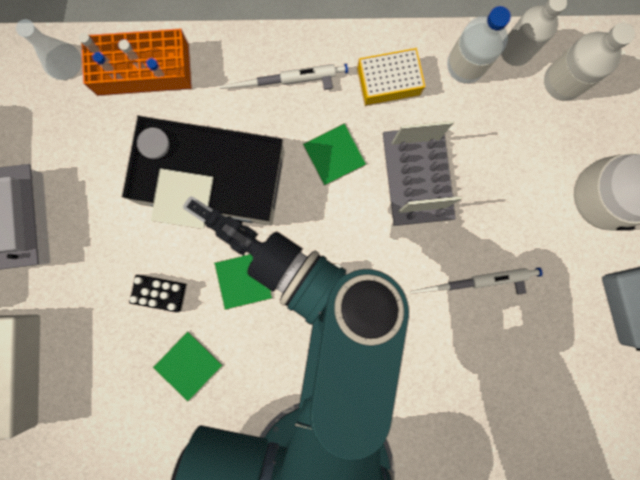

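View pics/side1.png

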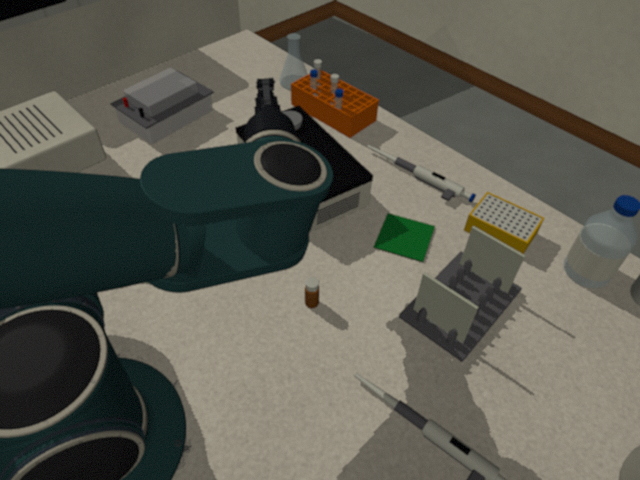

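Run:
```python
from geo import *
np.set_printoptions(precision=3,suppress=True)
from plant import solver
s=env.read_state();w=s["tool_pos"]-.281*s["orientation"][:,2]
print(w)
# d refine: at tool-horizontal, solve from joint angles: forearm direction azimuth q1
for h in(-.1,-.08,-.06,0,.06,.08,.1): print(h,proj("top",w+[0,0,h]),proj("side",w+[0,0,h]))
# triangulate top cap centre from both views
A=[];bb=[]
for n,uv in(("top",(369.5,310)),("side",(290,165))):
    W=M[n]["world_from_camera"];d=W[:3,:3]@np.linalg.solve(M[n]["camera_matrix"],[*uv,1]);d/=np.linalg.norm(d);Q=np.eye(3)-np.outer(d,d);A.append(Q);bb.append(Q@W[:3,3])
print("cap",np.linalg.lstsq(np.vstack(A),np.concatenate(bb),rcond=None)[0])
# plate corners approx in top view (left-top,right-top,left-bottom)
print("plate",fit([("top",(160.5,169.5),(.05,.05,.09)),("top",(212,177),(.05,-.05,.09)),("top",(153.5,220),(-.05,.05,.09))],[.53,.25,-.17])[0], place(WR,(*PC,0)))
im=__import__("cv2").imread("pics/side1.png");c=__import__("cv2").resize(im[100:320,130:350],None,fx=3,fy=3);t=__import__("cv2").imread("pics/top1.png")[150:250,120:230];t=__import__("cv2").resize(t,None,fx=5,fy=5,interpolation=2)
__import__("cv2").imwrite("pics/t1c.png",t)
```

```text
[ 0.33  -0.049  0.3  ]
-0.1 [349.262 312.368] [281.012 256.257]
-0.08 [350.346 313.137] [280.532 246.992]
-0.06 [351.492 313.949] [280.032 237.347]
0 [355.36 316.69] [278.402 205.883]
0.06 [360.029 319.999] [276.543 170.004]
0.08 [361.808 321.259] [275.863 156.898]
0.1 [363.718 322.613] [275.151 143.149]
cap [ 0.343 -0.06   0.368]
plate [ 0.544  0.25  -0.154] [0.542 0.252 0.   ]
```

View pics/t1c.png

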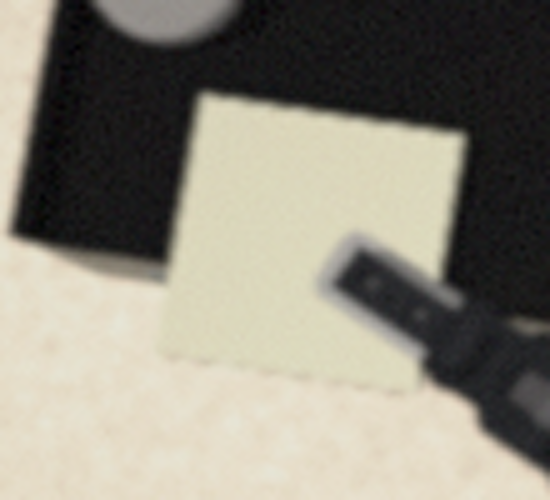

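Run:
```python
from geo import *
from plant import command_gripper, solver
import cv2,json
np.set_printoptions(precision=4,suppress=True)
x,r=fit([("top",(159.6,168.6),(.05,.05,.09)),("top",(213.4,176.6),(.05,-.05,.09)),("top",(153.4,220.6),(-.05,.05,.09)),("top",(204.3,228),(-.05,-.05,.09))],[.53,.25,-.17])
d=x[:2]-WR[:2];pw=np.array([d@wx[:2],d@[-wx[1],wx[0]]]);print("plate",x,np.degrees(x[2]-WR[2]),"in W",pw,r)
assert abs(pw-PC).max()<.006
H=hor(62,-1);X=-.098
command_gripper(.03,22)
env.goto(place(WR,(X,-.042,.25)),H); print(env.read_state()["q"])
env.movel(place(WR,(X,-.042,.13)),rate=.1)
j0=np.array(env.read_state()["joint_efforts"])
env.movel(place(WR,(X,-.042,.0875)),rate=.04); env.hold(.1)
s=env.read_state();print(s["t"],np.array(s["joint_efforts"])-j0,s["wrist_force"],s["tool_pos"],s["width"],np.array(s["q"]))
cv2.imwrite("pics/top2.png",vision.read_camera("top")[:,:,::-1]);i=cv2.imread("pics/top2.png")[140:340,110:420];cv2.imwrite("pics/top2c.png",cv2.resize(i,None,fx=2.5,fy=2.5,interpolation=2))
```

```text
plate [ 0.5445  0.2504 -0.1606] 1.1649160302031953 in W [-0.0636  0.0283] [ 1.0157  0.201  -0.3572 -0.4655 -1.4889  0.1316  0.5153  0.0894]
[-10.3947 -30.5447 140.0416  99.9504  63.864   68.3556]
35.1583 [ 0.0359 -5.9823  6.3145 -0.3848  0.4534  0.0202] [-0.253  -0.1738  0.0645] [0.4981 0.1874 0.0878] 0.030153664453423448 [-10.4105  -5.1888 141.957  111.1483  71.2855  39.6768]
```

View pics/top2c.png

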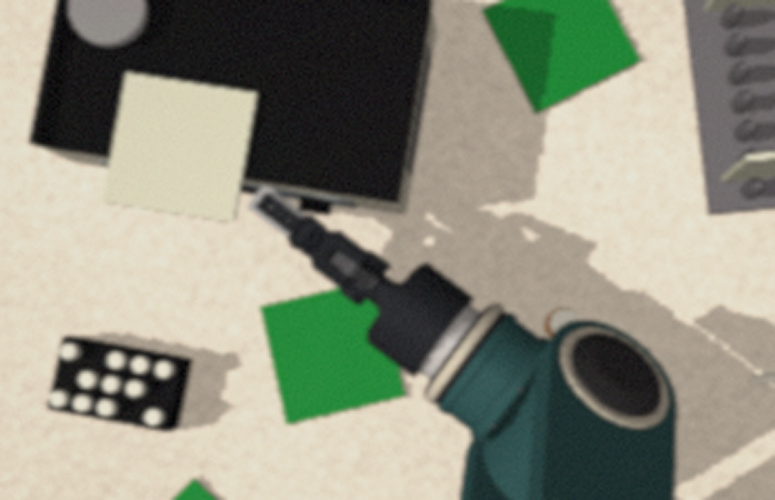

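The vial shows untouched at (332,268) beside the wrist and the fingertips are just right of the plate. I'll enter, pinch and lift.

Run:
```python
from geo import *
from plant import command_gripper
import cv2
np.set_printoptions(precision=3,suppress=True)
X=-.098;g=.005
b=fz(5)
env.movel(place(WR,(X,g,.0873)),rate=.05);env.hold(.1);s=env.read_state();print(s["tool_pos"],fz()-b)
command_gripper(.009);s=env.read_state();print("9mm",s["width"],s["tool_pos"][2],fz()-b)
command_gripper(.0,22);s=env.read_state();print("grip",s["t"],s["width"],s["tool_pos"][2],fz(8)-b)
env.movel(place(WR,(X,g,.100)),rate=.015);print(fz(6)-b,env.read_state()["width"])
env.movel(place(WR,(X,g,.20)),rate=.1);env.hold(.1);s=env.read_state();print(s["t"],s["width"],fz(6)-b,s["q"])
cv2.imwrite("pics/top3.png",vision.read_camera("top")[:,:,::-1]);cv2.imwrite("pics/side3.png",vision.read_camera("side")[:,:,::-1])
```

```text
[0.507 0.233 0.087] [-0.307 -0.705 -0.072]
9mm 0.008996399811035992 0.08730344333511933 [-0.364  0.084 -0.115]
grip 37.0583 0.004838323050872509 0.08748341311056827 [-1.78  -1.786  2.553]
[ 0.054 -0.309 -1.949] 0.004340991600318644
39.425 0.004226579521977472 [-0.381 -0.421 -2.176] [ -2.201 -23.05  140.84  108.772  58.505  56.945]
```

```bash
cat >> geo.py <<'E'
PP=place(WR,(-.065,.029,.0875)); PY=WR[2]+np.radians(1.05)
def rackpose(tcp0,R0,cz,dx=0,dy=0): # tcp0,R0: tool pose at pinch; cz: height of plate lower edge over rack base
    P0=np.column_stack([[np.cos(PY),np.sin(PY),0],[-np.sin(PY),np.cos(PY),0],up])
    py=-up;pz=-rx;Pl=np.column_stack([np.cross(py,pz),py,pz])
    c=np.array([RK[0],RK[1],.064+cz])+dx*rx+dy*np.cross(up,rx)
    return c+Pl@P0.T@(tcp0-PP),Pl@P0.T@R0
TC=place(WR,(-.098,.005,.0875)); HR=hor(62,-1)
E
python3 - <<'E'
from geo import *
from plant import solver
import cv2
np.set_printoptions(precision=3,suppress=True)
env.movel(place(WR,(-.098,.005,.25)),rate=.12)
p,R=rackpose(TC,HR,.20);q=solver.inverse_kinematics(p,R);print(p,R[:,2],q);assert q is not None
env.goto(p,R);env.movel(rackpose(TC,HR,.11)[0],rate=.12);env.hold(.3)
s=env.read_state();print(s["t"],s["tool_pos"],rackpose(TC,HR,.11)[0],s["width"],s["wrist_force"])
a=vision.read_camera("top")[:,:,::-1];b=vision.read_camera("side")[:,:,::-1];cv2.imwrite("pics/top4.png",a);cv2.imwrite("pics/side4.png",b)
c=np.hstack([cv2.resize(a[80:280,340:540],(400,400),interpolation=2),cv2.resize(b[190:390,370:570],(400,400),interpolation=2)]);cv2.imwrite("pics/m4.png",c)
E
```

```text
[ 0.601 -0.251  0.287] [-0.038  0.484 -0.874] [-34.376  12.522  74.835  23.765 110.142 -34.   ]
43.1417 [ 0.601 -0.251  0.198] [ 0.601 -0.251  0.197] 0.0049135697215552405 [-0.915  0.293 -1.488]
```

View pics/m4.png

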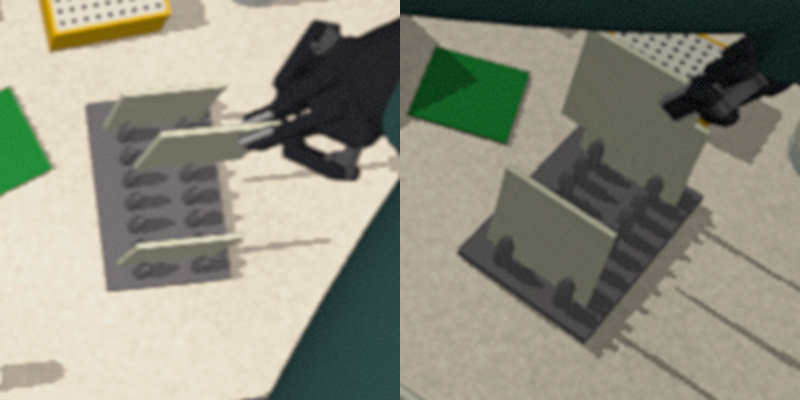

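Run:
```python
from geo import *
np.set_printoptions(precision=1,suppress=True)
for n,uv,q in(("top",(422.5,146.5),(0,.05,.224)),("side",(451.5,246.5),(-.0025,.05,.124)),("side",(514,292.5),(-.0025,-.05,.124)),("side",(465,205),(-.0025,.05,.224))):
    print(n,uv,proj(n,place(RK,q)),"per +5mm x,y,z:",*[proj(n,place(RK,np.add(q,np.eye(3)[i]*.005)))-proj(n,place(RK,q)) for i in range(3)])
```

```text
top (422.5, 146.5) [419.3 147.2] per +5mm x,y,z: [-0.4 -3. ] [-3.1  0.3] [ 0.7 -0.9]
side (451.5, 246.5) [450. 246.] per +5mm x,y,z: [ 1.7 -1.6] [-2.6 -1.6] [ 0.6 -2. ]
side (514, 292.5) [503.9 278.9] per +5mm x,y,z: [ 1.6 -1.8] [-2.8 -1.7] [ 0.9 -2. ]
side (465, 205) [463.4 202.3] per +5mm x,y,z: [ 1.8 -1.7] [-2.8 -1.6] [ 0.7 -2.4]
```

Run:
```python
from geo import *
import cv2
def ov(n,f,x,y,w,h,k):
    c=cv2.convertScaleAbs(cv2.resize(cv2.imread(f)[y:y+h,x:x+w],None,fx=k,fy=k,interpolation=2),alpha=1.4,beta=10)
    pts=[((proj(n,place(RK,(-.0025,a,z)))-[x,y])*k).astype(int) for a,z in((.05,.124),(-.05,.124),(-.05,.224),(.05,.224))]
    for i in range(4): cv2.circle(c,tuple(map(int,pts[i])),3,(0,0,255),1)
    return c
a=ov("side","pics/side4.png",440,190,100,120,4);b=ov("top","pics/top4.png",390,110,100,120,4)
cv2.imwrite("pics/m4b.png",np.hstack([a,b]))
```

```text
(no output)
```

View pics/m4b.png

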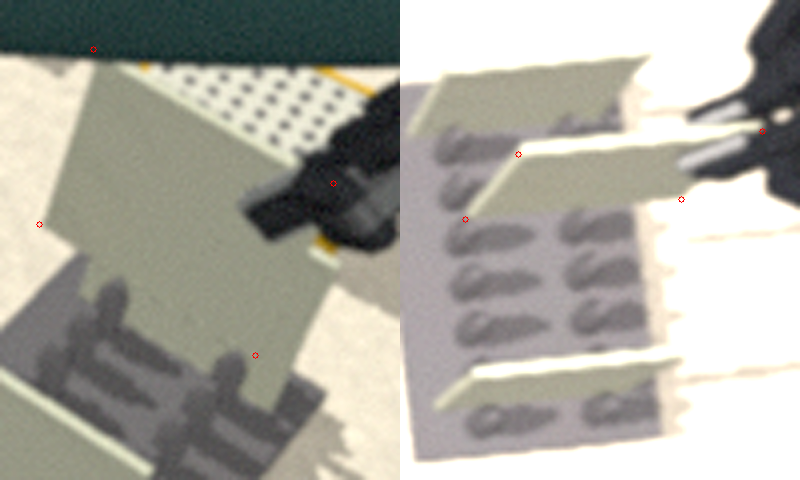

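Run:
```python
from geo import *
np.set_printoptions(precision=2,suppress=True)
dx,dy=-.0017,.0025
env.movel(rackpose(TC,HR,.11,dx,dy)[0],rate=.03);env.movel(rackpose(TC,HR,.042,dx,dy)[0],rate=.06);env.hold(.2)
b=fz(10);cz=.042;hist=[]
while cz>-.006:
    step=.0015 if cz>.005 else .0006
    cz-=step;env.movel(rackpose(TC,HR,cz,dx,dy)[0],rate=.009);F=fz(3)-b;fx=F@rx;hist.append((cz*1e3,fx,F[1],F[2]))
    if abs(fx)>1.2: dx+=np.sign(fx)*.0003
    if F[2]>2.5: break
hist=np.array(hist);print(hist[::4]);print(hist[-6:],dx,env.read_state()["t"],env.read_state()["width"])
import json;json.dump([cz,dx,dy],open("r.json","w"))
```

```text
[[40.5  -0.21 -0.26 -0.09]
 [34.5  -0.29  0.21 -0.48]
 [28.5   0.29 -0.09 -0.43]
 [22.5   1.12  0.18 -0.6 ]
 [16.5   1.68  0.09 -0.69]
 [10.5  -0.02 -0.71  0.48]
 [ 4.5   0.14 -0.07 -0.09]]
[[ 9.    0.15  0.39 -0.33]
 [ 7.5   0.36  0.31  0.34]
 [ 6.   -0.28 -0.47  0.51]
 [ 4.5   0.14 -0.07 -0.09]
 [ 3.9   0.08 -0.33 -0.15]
 [ 3.3  -0.56  0.7   4.51]] -0.0014 54.15 0.004526088346527761
```

Run:
```python
from geo import *
from plant import command_gripper
import json,cv2
np.set_printoptions(precision=2,suppress=True)
cz,dx,dy=json.load(open("r.json"))
a=fz(5);t0=np.array(env.read_state()["ft_torque"]);print(a,t0)
for i in range(3):
    cz-=.0003;env.movel(rackpose(TC,HR,cz,dx,dy)[0],rate=.009);F=fz(4);print(cz*1e3,F,env.read_state()["ft_torque"],env.read_state()["tool_pos"][2]-rackpose(TC,HR,cz,dx,dy)[0][2])
    if F[2]>a[2]+3: break
c=vision.read_camera("top")[:,:,::-1];d=vision.read_camera("side")[:,:,::-1];cv2.imwrite("pics/top5.png",c);cv2.imwrite("pics/side5.png",d)
cv2.imwrite("pics/m5.png",np.hstack([cv2.resize(d[210:330,440:540],None,fx=4,fy=4,interpolation=2),cv2.resize(c[110:230,380:480],None,fx=4,fy=4,interpolation=2)]))
print(env.read_state()["t"])
```

```text
[-0.47  0.02  2.54] [-0.14  0.08 -0.05]
2.9999999999999836 [-0.87  0.27  5.11] [0.11 0.16 0.06] 0.0005319067026799545
2.6999999999999837 [-0.88  0.67  6.96] [0.28 0.3  0.07] 0.0008513790861011256
54.8583
```

View pics/m5.png

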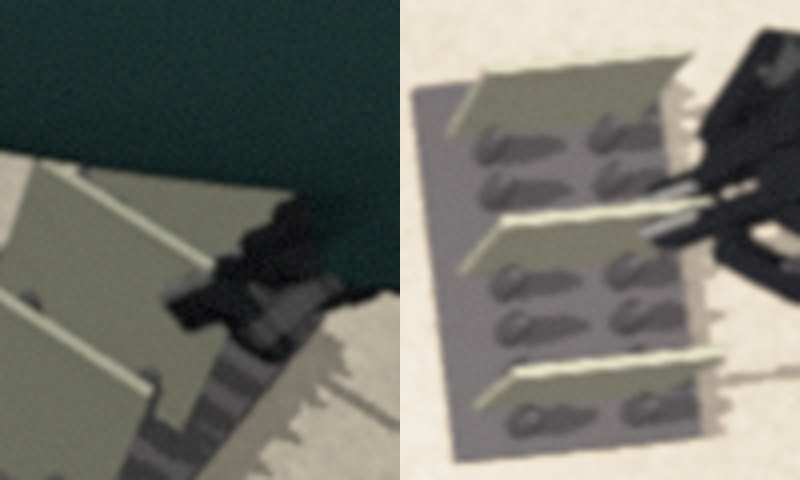

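The plate stands in the middle slot at about (425,170) full-frame top, midway between the stored plates. I'll relax the pressure, release and retreat.

Run:
```python
from geo import *
from plant import command_gripper
import json,cv2
np.set_printoptions(precision=3,suppress=True)
cz,dx,dy=json.load(open("r.json"))
p,R=rackpose(TC,HR,cz-.0001,dx,dy)
env.movel(p,rate=.009);print(fz(4))
for w in(.0065,.009,.014): command_gripper(w);print(fz(3),env.read_state()["width"])
env.movel(p-.03*R[:,2],rate=.04);print(fz(3))
p2=p-.12*R[:,2];env.movel(p2,rate=.12);p2=p2+[0,-.05,.12];env.movel(p2,rate=.2);env.hold(.3)
print(env.read_state()["t"])
c=vision.read_camera("top")[:,:,::-1];d=vision.read_camera("side")[:,:,::-1];cv2.imwrite("pics/top6.png",c);cv2.imwrite("pics/side6.png",d)
o=np.zeros((600,800,3),np.uint8);o[:300,:400]=cv2.resize(c,(400,300));o[300:,:400]=cv2.resize(d,(400,300))
o[:300,400:]=cv2.resize(c[115:235,370:530],(400,300),interpolation=2);o[300:,400:]=cv2.resize(d[215:371,380:588],(400,300),interpolation=2)
cv2.imwrite("pics/m6.png",o)
```

```text
[-0.946  0.229  5.76 ]
[-0.245  0.215  0.398] 0.006448231787446745
[-0.115  0.19  -0.074] 0.008841560006891187
[-0.48  -0.326  0.158] 0.013720960326325573
[ 0.119 -0.062 -0.32 ]
58.8
```

Run:
```python
from geo import *
import cv2
i=cv2.imread("pics/top6.png",0).astype(float);j=cv2.imread("pics/top0.png",0).astype(float)
# profile of brightness along rack x at plate-top height, for three heights: peak = plate top edge
for z in(.104,.114,.124):
    xs=np.arange(-.09,.0901,.003);pr=[np.mean([i[int(round(v)),int(round(u))] for u,v in (proj("top",place(RK,(x,y,z))) for y in np.linspace(-.035,.035,25))]) for x in xs]
    pk=[round(xs[k]*1e3) for k in range(1,len(xs)-1) if pr[k]>=pr[k-1] and pr[k]>=pr[k+1] and pr[k]>130]
    print(z,pk,np.round(pr).astype(int).tolist() if z==.114 else "")
# y extent: top edge ends
ys=np.arange(-.07,.071,.004)
for x in(-.072,0,.072): print(x,[int(max(cv2.getRectSubPix(i.astype(np.float32),(1,1),tuple(map(float,proj("top",place(RK,(x+e,y,.114))))))[0,0] for e in(-.003,0,.003))) for y in ys])
for n,q in(("vial",(335,268)),("dish",(153,143)),("block",(157,293)),("pip",(480,280)),("near",(430,205)),("far",(425,133))):
    u,v=q;print(n,np.abs(i[v-14:v+14,u-18:u+18]-j[v-14:v+14,u-18:u+18]).mean().round(1))
```

```text
0.104 [-69, 3] 
0.114 [-72, 0] [95, 100, 103, 106, 105, 116, 182, 178, 113, 106, 105, 94, 85, 86, 92, 101, 106, 105, 94, 86, 86, 92, 98, 101, 104, 107, 106, 103, 105, 152, 191, 140, 97, 87, 86, 88, 97, 105, 107, 101, 87, 85, 86, 94, 103, 103, 106, 107, 106, 105, 103, 103, 102, 116, 180, 201, 208, 210, 211, 211, 212]
0.124 [-72, -3, 87] 
-0.072 [203, 208, 208, 208, 208, 205, 194, 194, 194, 189, 185, 174, 175, 187, 184, 184, 175, 177, 177, 186, 182, 175, 181, 180, 187, 179, 177, 184, 191, 188, 176, 144, 137, 126, 110, 107]
0 [212, 211, 210, 213, 216, 213, 200, 189, 190, 192, 194, 187, 184, 188, 189, 191, 187, 185, 189, 189, 191, 186, 185, 188, 192, 194, 187, 188, 191, 192, 186, 138, 116, 106, 105, 106]
0.072 [211, 210, 208, 211, 212, 204, 204, 203, 200, 195, 197, 205, 200, 199, 195, 199, 203, 201, 198, 194, 203, 206, 202, 198, 199, 207, 205, 201, 200, 200, 197, 205, 206, 205, 208, 207]
vial 25.9
dish 8.9
block 8.3
pip 14.3
near 8.8
far 10.1
```

Run:
```python
import cv2,numpy as np
for k in(0,6):
    for n,(a,b,c,d) in(("side",(270,330,280,350)),("top",(250,285,315,360))):
        im=cv2.imread(f"pics/{n}{k}.png")[a:b,c:d];h=cv2.cvtColor(im,cv2.COLOR_BGR2HSV)
        m=(h[:,:,0]<16)&(h[:,:,1]>110) ; y,x=np.nonzero(m);print(n,k,m.sum(),x.mean()+c if m.any() else None,y.mean()+a if m.any() else None,im.mean())
t0,t6=[cv2.imread(f"pics/top{k}.png",0) for k in(0,6)]
T=t0[256:281,322:349]
r=cv2.matchTemplate(t6[240:297,305:366],T,cv2.TM_CCOEFF_NORMED);print(cv2.minMaxLoc(r),"expected loc (17,16)")
```

```text
side 0 169 311.4674556213018 298.1834319526627 103.21269841269842
top 0 0 None None 172.47513227513227
side 6 167 311.4011976047904 298.34730538922156 152.25873015873015
top 6 0 None None 198.88275132275132
(-0.5809956192970276, 0.6483330130577087, (34, 25), (17, 16)) expected loc (17,16)
```

The vial hasn't moved: its centroid is within 0.2 px of where it started, and the difference came only from lighting. I'm handing the job in.

```bash
python3 -c "
from plant import env
print(env.read_state()['t']);env.close_job()"
```

```text
58.9
the job is handed in; nothing more can be done
```

The white plate is standing in the rack's middle free slot, and I handed the job in at 58.9 s; no verdict was reported.

- **Slide:** I pressed with 7–10.5 N and slid the plate flat, forward and to the left, so the gripper could come in clear of the vial and the rack.
- **Pinch:** I gripped the overhanging part by its faces at 22 N, and the wrist force matched the plate's weight.
- **Placing:** I lowered it at 9 mm/s. It touched down about 3 mm higher than I had predicted, at about 4.5 N. I pressed to about 7 N, eased to about 6 N, then released and backed away.

**Last checks:**
- **Plate:** its top edge is at rack x = 0 ± 3 mm in the top camera. It is level and at the same height as the near stored plate, so I take the early touchdown to be error in my plate pose.
- **Vial:** it has not moved, to within 0.2 px.
- **Dish, tube block, pipette and stored plates:** I compared these only by brightness between the first and last top pictures. The differences were small, but the arm's shadow had moved, so this is a weaker check. For the far stored plate, the edge search found no separate peak against the bright background.
- **Final picture:** I could not view it because the 12-picture limit was reached, so these last checks are numerical only.

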